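# Unstack the tube rack and pile its spacer

## Robot

A 7-joint arm with a two-finger parallel gripper is mounted at the origin on the work surface. World frame = base frame: x ahead of the robot, y to its left, z up, the work surface at z = 0. Lengths are in m, angles in degrees, forces in N, time in s.
With the tool pointing down it reaches from about 0.425 to 0.875 m from the base axis. Payload 4.7 kg.
Tool frame: the origin (TCP) lies at the very end of the fingers, on their centre line; the grasp point (between the pads) lies env.grip_point_offset behind it (env.grip_point_offset is the distance from the TCP to the grasp point, in m); z points along the fingers, y is the direction in which the jaws open and shut (so a half turn about z gives the same grasp; the last joint's range is limited). The gripper opens to 87 mm and grips with 3 to 60 N. Pads are 19 mm wide; open, the fingers measure 117 mm over their backs; the gripper's body (75 mm by 190 mm) begins 51 mm behind the grasp point.
Start: joints at [69.162, 18.392, -4.016, 83.108, 1.295, 78.541, -3.26], TCP at [0.24, -0.604, 0.223] pointing down, gripper open.
Joint ranges: [-163.93, 163.93], [-17.29, 119.83], [-79.2, 71.16], [3.27, 140.29], [-89.18, 269.18], [5.43, 117.66], [-154.24, 154.24]. Speed limits (degrees/s): [147.25, 147.25, 180, 180, 180, 180, 180].

## Interface

Orientations are given as [roll, pitch, yaw] about the fixed x, y, z axes, in that order (R = Rz(yaw) Ry(pitch) Rx(roll)).
In Python, from cell import env gives the robot as it stands.
- The arm moves only by the tool send_rows, never from a script. Its argument "plan" is a list of rows, each a list of 7 numbers: the finger opening in mm, from 0 to 87, then the shift along the tool's x, y, z in mm, then the turn, a rotation vector about the tool's x, y, z in rad. A call has 1 to 12 rows; each row shifts and turns the commanded pose from where the row before left it, along the tool's axes as they then stand; what a row does not reach is not made up. A row lasts 1/10 s, in which the tool goes at most 50 mm and 8.59 degrees, less where a joint would pass 70% of its speed; a pose out of reach is approached as far as the arm can. A call is refused whole if a number of a shift passes 50 or a number of a turn 0.15, either way. A call with a gripper value outside its range is refused whole. The fingers move at their own pace and stop on an object; "grip_force" is the grip in N (left out, the last holds). Time passes only in rows, so rows that do not move let the fingers close. It gives the time, the measured TCP pose, the force and the opening at its end, in the units of the state.
- env.get_obs(): the state, without advancing time (a new reading comes with each control period).
- env.read_camera(name): name is "scene" or "top" or "wrist"; returns the picture (480x640x3 uint8, red, green, blue); there is no depth.
- env.get_calibration(name): a dict with "fx", "fy", "cx", "cy" (pixels), "k1" (the pictures are not rectified: a ray, as slopes to the right and down, at radius r is drawn at 1 + k1 r^2 times it, then the intrinsics apply), "extrinsics" (4x4, takes a point from camera to world coordinates). Camera axes: x right, y down, z forward; pixel columns grow to the right and rows downward; lengths in m; the calibration is good to about 2 mm. A picture is of the moment at which its call begins: read the wrist's pose just before it. get_calibration takes no time and is no camera call; for the wrist camera it gives the pose at the moment of the call.
- env.sign_off(): hands the job in, once; it reports no verdict.
Trained networks look in the newest picture that a camera, given by its name, has taken for a name from the list of things; names that differ only in an ending like _2 or _b are one class to them, and where a whole thing is asked for, a point or a joint stands for the part that bears it (a point fixed in the world has none). Each returns a list of dicts, best first, with "confidence" (0 to 1); they miss things now and then, are a little off and sometimes report something else, mostly with a low value. They report only what shows in the picture. A call takes as long as a camera call.
- env.regions_of(camera, query): "region" (480x640 bool, what is visible of it) and "rect" ([left, top, right, bottom] in pixels, round what is visible of it).
The state is a dict: "time_s": time; "qpos": joint angles; "joint_velocities": joint speeds; "effort": joint torques, N m; "tool_pos": TCP position; "tool_rot": TCP orientation; "force": force on the tool from outside, world axes, zero at the start; "wrist_torque": the same for the moment, N m; "grip_width": finger opening in m.
Only numpy, scipy, OpenCV 4.12 (cv2) and the standard library are available. Lean on these libraries where they do the work, as an engineer would, in place of code of your own. Each camera call takes 0.05 s, during which the arm holds its last target. There are 200 camera calls.

## Task

Unstack the two tube racks: first lift the upper tube rack off the stack, keeping it upright, and stand it in the middle of the chiller's metal top, lined up lengthwise with it. Then take the spacer plate that it stood on and lay it flat and square on top of the pile of spacer plates of the same shape.

Things in the scene. Friction and masses are not known exactly. Their poses are not given: they have to be found in the camera images.
- rack_mid (a point): Centre (half-way up) of the upper tube rack, the top item of the stack: a solid plastic block 96 mm long (own x) x 45 mm wide (own y) x 40 mm high (own z, up), about 160 g, with ten tube caps standing 6 mm above its top. It stands lengthwise on the spacer plate. A similar single rack standing alone on the bench is not part of the job.
- spacer_mid (a point): Centre (half-way through the thickness) of the spacer plate between the two racks: a white rigid plastic plate 110 mm long (own x) x 56 mm wide (own y) x 8 mm thick (own z, up), about 50 g; the last 15 mm at each end is only 34 mm wide. It lies loose on the flat top of the lower rack (96 x 45 mm, top 46 mm above the bench, screwed to the bench, cannot move), so its long edges overhang by about 5 mm and can be pinched across the 56 mm width.
- pile_mid (a point): Mid-thickness centre of the topmost plate of a pile of three loose spacer plates, same shape, size and axes as the spacer; pile top 28 mm above the bench. A spacer laid on it has its centre 8 mm above this point. The pile is as wide as the plate, so fingers reaching below a held plate would strike the pile: hold it by the very fingertips. The pile of square lids is not meant.
- cold_top (a point): Centre of the flat metal top surface of the chiller, a grey box fixed on the bench, 150 x 110 mm; the metal top is 130 mm long (own x) x 90 mm wide (own y), level, 44 mm above the bench. A rack standing on it has its centre 20 mm above this point.

How it is judged (in metres and radians):
On the way, in this order (a step that is already met when the one before it is completed fails the run):
1. the upper rack stands in the middle of the chiller's metal top (horizontal distance between rack_mid and cold_top below 0.02 m and z of rack_mid in the frame of cold_top below 0.024 m and angle between rack_mid's own z axis and vertical below 0.1 rad and angle between the x axis of rack_mid and the x axis of cold_top, either way round below 0.21 rad), for 0.2 s.
2. the spacer plate lies on the pile of spacers (horizontal distance between spacer_mid and pile_mid below 0.015 m and z of spacer_mid in the frame of pile_mid between 0.005 and 0.011 m and angle between the x axis of spacer_mid and the x axis of pile_mid, either way round below 0.21 rad), for 0.2 s.
At the end, for the whole second after the job is handed in: The upper rack stands upright on the chiller's metal top, within 20 mm of its middle; the spacer plate lies flat, not turned over, directly on the top plate of the standing pile, centres within 15 mm. Both are lengthwise within 12 degrees, either way round (all of step 1 and all of step 2 and z of rack_mid in the frame of cold_top above 0.016 m and angle between each of spacer_mid, pile_mid's own z axis and vertical below 0.1 rad and height (world z) of pile_mid above 0.02 m); the robot touches nothing.
It fails at once if the upper rack is tipped over by more than 35 degrees (angle between rack_mid's own z axis and vertical above 0.61 rad).
It also fails if it takes over 72 s, if anything falls off the work surface, if the arm or the gripper's body presses on something with over 40 N, if the wrist force passes 120 N, or if a joint passes its speed limit or range.

## Working session

There is one attempt and no reset: what is moved stays moved. The work goes in short steps, Python scripts to look and compute and a tool call to move; the robot and the scene stay as the last step left them, time stands still between calls to the robot, and variables do not carry over. Pictures are saved under pics/ and viewed, about 8 in all and at most 12, crops included, and the job is handed in when it is done.

Besides the shell and the picture viewer there is one more tool, called after ">>>" by a JSON object that holds its "op" and its "data", one argument or row to a line. send_rows: Moves the arm, as the interface text tells. Its arguments: {"type":"object","properties":{"plan":{"type":"array"},"grip_force":{"type":"number"}},"required":["plan"]}

```bash
ls; mkdir -p pics
python3 - <<'E'
from cell import env
import cv2, numpy as np
o=env.get_obs(); print(o['time_s'],o['tool_pos'],o['tool_rot'],o['grip_width'],env.grip_point_offset)
ims=[]
for c in ['scene','top']:
    im=env.read_camera(c); ims.append(im); cv2.imwrite(f'pics/{c}0.png',im[:,:,::-1])
    k=env.get_calibration(c); print(c,k['fx'],k['cx'],k['cy'],k['k1'],np.round(k['extrinsics'],3).tolist())
    for q in ['rack_mid','spacer_mid','pile_mid','cold_top']:
        print(c,q,[(round(d['confidence'],2),np.round(d['rect']).tolist(),int(d['region'].sum())) for d in env.regions_of(c,q)])
E
```

```text
pics
0.0 [ 0.23952018 -0.60366777  0.22145597] [-1.79890191e+02  4.90761635e-03  2.16487010e+01] 0.0869619585903815 0.0187
scene 530.539097512138 321.1909047614253 238.79723756736436 0.03382425185039872 [[-0.603, 0.546, -0.582, 1.006], [0.798, 0.409, -0.442, 0.34], [-0.004, -0.731, -0.683, 0.647], [0.0, 0.0, 0.0, 1.0]]
scene rack_mid [(0.64, [198.0, 157.0, 255.0, 206.0], 1820)]
scene spacer_mid [(0.88, [202.0, 187.0, 255.0, 208.0], 290)]
scene pile_mid []
scene cold_top []
top 490.79001157268533 321.87942947402735 244.29375089998905 0.025108320247806477 [[-0.004, -0.991, 0.133, 0.433], [-1.0, 0.002, -0.014, 0.001], [0.014, -0.133, -0.991, 0.878], [0.0, 0.0, 0.0, 1.0]]
top rack_mid [(0.64, [455.0, 243.0, 491.0, 305.0], 2044)]
top spacer_mid [(0.82, [449.0, 249.0, 472.0, 308.0], 292)]
top pile_mid []
top cold_top [(0.8, [281.0, 196.0, 350.0, 288.0], 5374)]
```

View pics/top0.png

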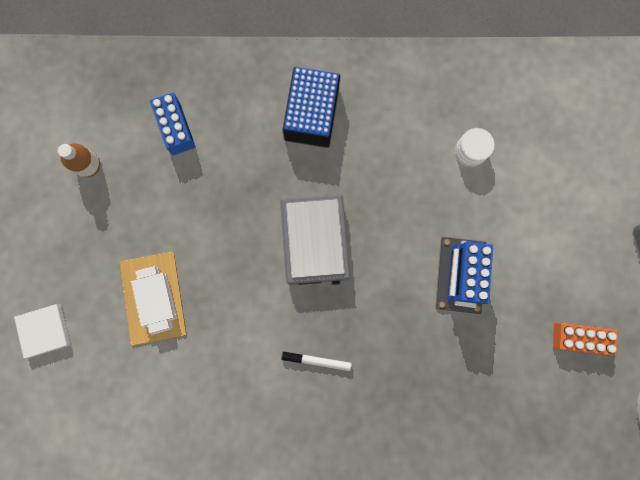

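View pics/scene0.png

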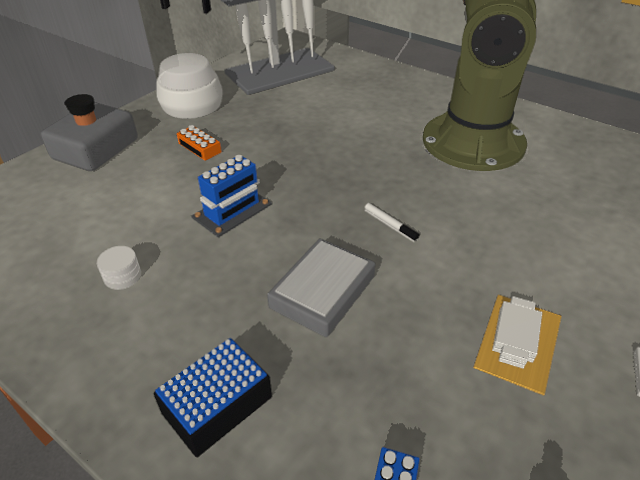

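The top view shows the stack at (467,272), the chiller top at (315,240), and the spacer pile on the wooden board at (153,300). The square-lid pile is at (41,332), which is not wanted. The scene view agrees.

```bash
cat > h.py <<'E'
from cell import env
import cv2, numpy as np
def toplane(c,px,z,k=None):
    k=k or env.get_calibration(c)
    K=np.array([[k['fx'],0,k['cx']],[0,k['fy'],k['cy']],[0,0,1.]])
    n=cv2.undistortPoints(np.float64(px).reshape(-1,1,2),K,np.array([k['k1'],0,0,0.]))[:,0]
    E=np.array(k['extrinsics']); d=np.c_[n,np.ones(len(n))]@E[:3,:3].T; o=E[:3,3]
    return (o+d*((z-o[2])/d[:,2])[:,None])[:,:2]
def rect(c,mask,z,k=None):
    "fit of a rectangle to the largest blob, projected on height z: centre, long, short, yaw of long side"
    cs,_=cv2.findContours(mask.astype(np.uint8),cv2.RETR_EXTERNAL,cv2.CHAIN_APPROX_NONE)
    p=toplane(c,max(cs,key=cv2.contourArea)[:,0],z,k)
    b=cv2.boxPoints(cv2.minAreaRect((p*1000).astype(np.float32)))
    e=[b[1]-b[0],b[2]-b[1]]; e.sort(key=np.linalg.norm); a=np.degrees(np.arctan2(e[1][1],e[1][0]))%180
    return np.round(np.r_[b.mean(0),np.linalg.norm(e[1]),np.linalg.norm(e[0]),a],1)
def blobs(mask,amin,amax):
    n,_,s,ce=cv2.connectedComponentsWithStats(mask.astype(np.uint8))
    return np.array([ce[i] for i in range(1,n) if amin<=s[i,4]<=amax])
def capfit(c,pts,z,k=None):
    "centre and yaw of the 2x5 cap array"
    p=toplane(c,pts,z,k)*1000
    b=cv2.minAreaRect(p.astype(np.float32)); q=cv2.boxPoints(b)
    u,s,v=np.linalg.svd(p-p.mean(0)); return len(p),p.mean(0).round(1),np.round(b[1],1),round(float(np.degrees(np.arctan2(v[0,1],v[0,0]))%180),1)
E
python3 - <<'E'
from h import *
im=env.read_camera('top'); hsv=cv2.cvtColor(im,cv2.COLOR_RGB2HSV); white=(hsv[...,1]<40)&(hsv[...,2]>165)
def roi(l,t,r,b):
    m=np.zeros(white.shape,bool); m[t:b,l:r]=1; return m
print('pile',rect('top',white&roi(122,255,184,342),.028))
for q in ('cold_top',):
    print(q,[rect('top',d['region'],.044) for d in env.regions_of('top',q)])
print('white chill',rect('top',white&roi(275,190,355,290),.044))
m=white&roi(464,238,496,304); pts=blobs(m,15,90); print(len(pts),pts.round().tolist()); print(capfit('top',pts,.100))
d=env.regions_of('top','rack_mid'); print([rect('top',x['region'],.094) for x in d])
E
```

```text
pile [452.1 279.4 111.   56.   16.3]
cold_top [array([551.4,   2.6, 155.2, 110.5,   4.4], dtype=float32)]
white chill [556.5   2.1 129.   88.9   4.6]
10 [[473.0, 249.0], [486.0, 250.0], [472.0, 260.0], [486.0, 261.0], [472.0, 271.0], [485.0, 272.0], [471.0, 282.0], [484.0, 284.0], [470.0, 293.0], [483.0, 295.0]]
(10, array([ 492.8, -258.4]), array([21.1, 72.2]), 172.6)
[array([ 492.4, -253.6,   97.9,   54.8,  172.3], dtype=float32)]
```

>>> {"op": "send_rows", "data": {
  "plan": [
    [87, 30, -19, 0, 0, 0, 0],
    [87, 30, -19, 0, 0, 0, 0],
    [87, 30, -19, 0, 0, 0, 0],
    [87, 30, -19, 0, 0, 0, 0],
    [87, 30, -19, 0, 0, 0, 0],
    [87, 30, -19, 0, 0, 0, 0],
    [87, 30, -19, 0, 0, 0, 0],
    [87, 30, -19, 0, 0, 0, 0],
    [87, 30, -19, 0, 0, 0, 0],
    [87, 30, -19, 0, 0, 0, 0],
    [87, 30, -19, 0, 0, 0, 0],
    [87, 30, -19, 0, 0, 0, 0]
  ]
}}

```text
time_s: 1.85
tool_pos: [0.491, -0.2583, 0.2228]
tool_rot: [180.0, -0.0, 21.6]
force: [0.1, 0.2, 0.8]
grip_width: 0.0869
```

>>> {"op": "send_rows", "data": {
  "plan": [
    [87, 0, 0, 0, 0, 0, 0.126],
    [87, 0, 0, 0, 0, 0, 0.126],
    [87, 0, 0, 0, 0, 0, 0.126],
    [87, 0, 0, 0, 0, 0, 0.126],
    [87, 0, 0, 0, 0, 0, 0],
    [87, 0, 0, 0, 0, 0, 0]
  ]
}}

```text
time_s: 2.45
tool_pos: [0.4903, -0.2595, 0.2226]
tool_rot: [180.0, -0.0, -7.1]
force: [-0.3, -0.5, -0.6]
grip_width: 0.0873
```

Run:
```python
from h import *
k=env.get_calibration('wrist'); im=env.read_camera('wrist'); cv2.imwrite('pics/w1.png',im[:,:,::-1])
o=env.get_obs(); print(o['time_s'],o['tool_pos'],o['tool_rot'],o['qpos']); print(np.round(k['extrinsics'],3).tolist(),k['fx'])
d=env.regions_of('wrist','rack_mid'); print([(x['confidence'],x['rect'],rect('wrist',x['region'],.094)) for x in d])
```

```text
2.5 [ 0.4902614  -0.25945418  0.22260754] [ 1.79992344e+02 -5.53414141e-03 -7.08326611e+00] [ 42.30308179   7.72613781 -18.76840517  96.3674583    2.55745146
  76.31827745 -73.99495458]
[[-0.124, -0.963, -0.241, 0.556], [-0.992, 0.12, 0.031, -0.269], [-0.001, 0.243, -0.97, 0.385], [0.0, 0.0, 0.0, 1.0]] 341.04733387993355
[(0.67, [289.0, 170.5, 341.4, 279.0], array([ 494. , -259.5,   95.4,   44.9,  172.9], dtype=float32))]
```

View pics/w1.png

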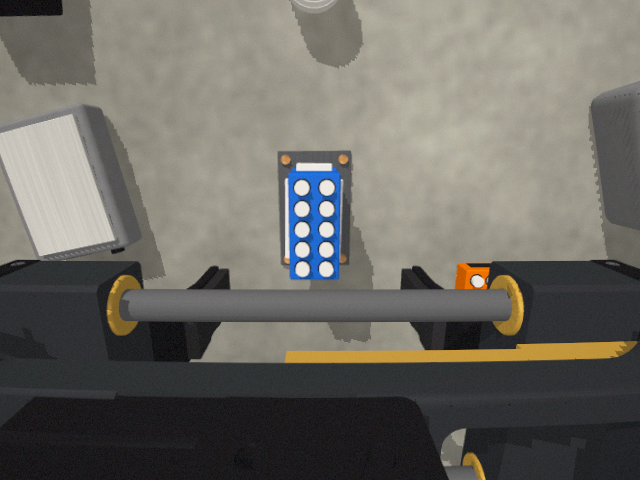

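The wrist view shows the rack centred between the open fingers at (315,230), in agreement with the top camera. Next I descend and grip.

>>> {"op": "send_rows", "data": {
  "plan": [
    [87, 3, 0, 26, 0, 0, 0],
    [87, 0, 0, 26, 0, 0, 0],
    [87, 0, 0, 26, 0, 0, 0],
    [87, 0, 0, 26, 0, 0, 0],
    [87, 0, 0, 26, 0, 0, 0],
    [87, 0, 0, 26, 0, 0, 0],
    [87, 0, 0, 0, 0, 0, 0],
    [87, 0, 0, 0, 0, 0, 0]
  ],
  "grip_force": 20
}}

```text
time_s: 3.35
tool_pos: [0.4932, -0.2598, 0.0668]
tool_rot: [-180.0, 0.0, -7.2]
force: [0.5, -0.3, 0.8]
grip_width: 0.0869
```

>>> {"op": "send_rows", "data": {
  "plan": [
    [35, 0, 0, 0, 0, 0, 0],
    [35, 0, 0, 0, 0, 0, 0],
    [35, 0, 0, 0, 0, 0, 0],
    [35, 0, 0, 0, 0, 0, 0],
    [35, 0, 0, 0, 0, 0, 0],
    [35, 0, 0, 0, 0, 0, 0],
    [35, 0, 0, 0, 0, 0, 0],
    [35, 0, 0, 0, 0, 0, 0]
  ]
}}

```text
time_s: 4.15
tool_pos: [0.4933, -0.2597, 0.0666]
tool_rot: [-180.0, 0.0, -7.2]
force: [-0.3, -0.6, 0.3]
grip_width: 0.045
```

>>> {"op": "send_rows", "data": {
  "plan": [
    [35, 0, 0, -5, 0, 0, 0],
    [35, 0, 0, -10, 0, 0, 0],
    [35, 0, 0, -15, 0, 0, 0],
    [35, 0, 0, -15, 0, 0, 0],
    [35, 0, 0, -15, 0, 0, 0],
    [35, 0, 0, 0, 0, 0, 0],
    [35, 0, 0, 0, 0, 0, 0]
  ]
}}

```text
time_s: 4.85
tool_pos: [0.4935, -0.2601, 0.1273]
tool_rot: [180.0, -0.1, -7.2]
force: [0.5, 0.0, -0.4]
grip_width: 0.0449
```

Run:
```python
from h import *
print(env.get_obs()['tool_pos'],env.get_obs()['force'],env.get_obs()['wrist_torque'])
k=env.get_calibration('wrist'); im=env.read_camera('wrist'); cv2.imwrite('pics/w2.png',im[:,:,::-1])
im=env.read_camera('scene'); cv2.imwrite('pics/s2.png',im[:,:,::-1])
for q in ('rack_mid','spacer_mid','cold_top'):
  for c in('wrist','scene'): print(q,c,[(x['confidence'],x['rect']) for x in env.regions_of(c,q)])
```

```text
[ 0.49349256 -0.26006448  0.12725712] [ 0.53718304  0.02252174 -0.43707472] [ 0.09134904  0.02198268 -0.03609133]
rack_mid wrist [(0.91, [261.9, 192.0, 370.6, 354.2])]
rack_mid scene [(0.77, [192.4, 134.8, 251.6, 176.4])]
spacer_mid wrist [(0.97, [290.4, 172.3, 337.8, 193.5]), (0.46, [260.1, 191.2, 372.2, 350.7])]
spacer_mid scene [(0.63, [202.7, 174.7, 256.8, 207.6])]
cold_top wrist [(0.83, [0.0, 89.4, 93.7, 291.3])]
cold_top scene [(0.86, [268.7, 240.1, 378.5, 337.0])]
```

View pics/s2.png

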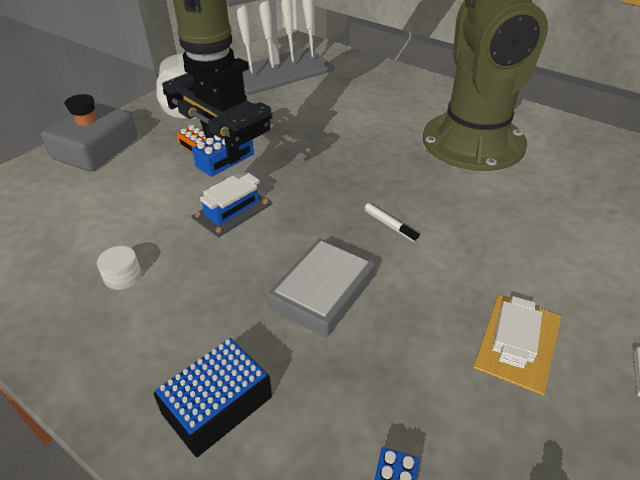

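The rack is lifted level in the gripper, and the spacer stayed on the lower rack at (230,190).

>>> {"op": "send_rows", "data": {
  "plan": [
    [35, 1, -12, 0, 0, 0, 0],
    [35, 3, -26, 0, 0, 0, 0],
    [35, 3, -28, 0, 0, 0, 0],
    [35, 3, -30, 0, 0, 0, 0],
    [35, 4, -30, 0, 0, 0, 0],
    [35, 4, -30, 0, 0, 0, 0],
    [35, 4, -30, 0, 0, 0, 0],
    [35, 3, -30, 0, 0, 0, 0],
    [35, 3, -27, 0, 0, 0, 0],
    [35, 2, -17, 0, 0, 0, 0],
    [35, 0, -8, 0, 0, 0, 0],
    [35, 0, 0, 0, 0, 0, 0]
  ]
}}

```text
time_s: 6.45
tool_pos: [0.5565, 0.0041, 0.1265]
tool_rot: [-180.0, 0.0, -7.1]
force: [-0.1, -0.7, -1.8]
grip_width: 0.0447
```

>>> {"op": "send_rows", "data": {
  "plan": [
    [35, 0, 0, 0, 0, 0, -0.05],
    [35, 0, 0, 0, 0, 0, -0.05],
    [35, 0, 0, 0, 0, 0, -0.05],
    [35, 0, 0, 0, 0, 0, -0.05],
    [35, 0, 0, 0, 0, 0, 0],
    [35, 0, 0, 0, 0, 0, 0]
  ]
}}

```text
time_s: 7.05
tool_pos: [0.5565, 0.001, 0.1265]
tool_rot: [180.0, 0.0, 4.1]
force: [0.1, -0.3, -1.7]
grip_width: 0.0452
```

Run:
```python
from h import *
o=env.get_obs(); print(o['time_s'],o['tool_pos'],o['tool_rot'],o['grip_width'])
k=env.get_calibration('wrist'); im=env.read_camera('wrist'); cv2.imwrite('pics/w3.png',im[:,:,::-1])
z=o['tool_pos'][2]+.028
for x in env.regions_of('wrist','rack_mid'): print(x['confidence'],x['rect'],rect('wrist',x['region'],z,k))
for x in env.regions_of('wrist','cold_top'): print(x['confidence'],x['rect'])
```

```text
7.05 [0.55653164 0.00102781 0.12646908] [1.79964955e+02 1.68044974e-02 4.06645831e+00] 0.04521059856546681
0.91 [261.6, 192.2, 371.0, 351.7] [587.4   2.5  44.2  40.4  94. ]
0.79 [237.8, 138.5, 393.3, 273.7]
```

View pics/w3.png

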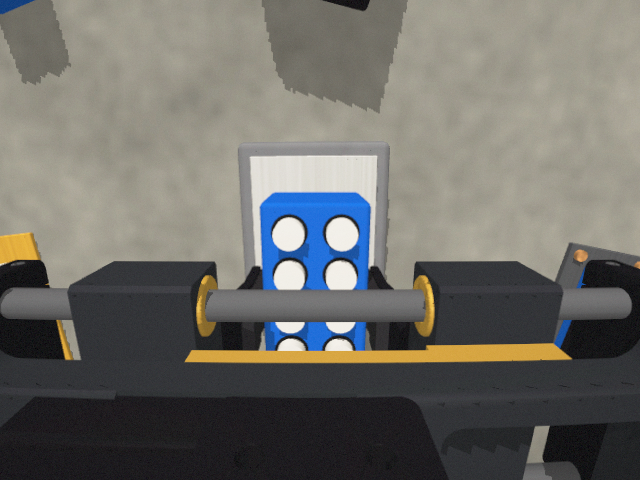

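The wrist view shows the held rack over the chiller top, lined up and centred sideways at (315,270).

>>> {"op": "send_rows", "data": {
  "plan": [
    [35, 0, -1, 10, 0, 0, 0],
    [35, 0, 0, 15, 0, 0, 0],
    [35, 0, 0, 15, 0, 0, 0],
    [35, 0, 0, 14, 0, 0, 0],
    [35, 0, 0, 8, 0, 0, 0],
    [35, 0, 0, 4, 0, 0, 0],
    [35, 0, 0, 1.5, 0, 0, 0],
    [35, 0, 0, 1, 0, 0, 0],
    [35, 0, 0, 1, 0, 0, 0],
    [35, 0, 0, 0, 0, 0, 0]
  ]
}}

```text
time_s: 8.2
tool_pos: [0.557, 0.0032, 0.0574]
tool_rot: [180.0, -0.0, 4.2]
force: [0.4, 0.3, -2.2]
grip_width: 0.045
```

>>> {"op": "send_rows", "data": {
  "plan": [
    [35, 0, 0, 0.4, 0, 0, 0],
    [35, 0, 0, 0.4, 0, 0, 0],
    [35, 0, 0, 0, 0, 0, 0]
  ]
}}

```text
time_s: 8.5
tool_pos: [0.5569, 0.0032, 0.0567]
tool_rot: [180.0, -0.0, 4.2]
force: [-0.4, 0.2, 0.6]
grip_width: 0.045
```

>>> {"op": "send_rows", "data": {
  "plan": [
    [87, 0, 0, 0, 0, 0, 0],
    [87, 0, 0, 0, 0, 0, 0],
    [87, 0, 0, 0, 0, 0, 0],
    [87, 0, 0, 0, 0, 0, 0],
    [87, 0, 0, -5, 0, 0, 0],
    [87, 0, 0, -15, 0, 0, 0],
    [87, 0, 0, -25, 0, 0, 0],
    [87, 0, 0, -30, 0, 0, 0],
    [87, 0, 0, -30, 0, 0, 0],
    [87, 0, 0, -30, 0, 0, 0],
    [87, 0, 0, 0, 0, 0, 0]
  ]
}}

```text
time_s: 9.6
tool_pos: [0.5598, 0.0037, 0.1974]
tool_rot: [179.9, -0.6, 4.2]
force: [0.1, 1.8, 0.1]
grip_width: 0.0869
```

Run:
```python
from h import *
o=env.get_obs(); print(o['time_s'],o['tool_pos'],o['tool_rot'],o['grip_width'],o['force'])
k=env.get_calibration('wrist'); im=env.read_camera('wrist'); cv2.imwrite('pics/w4.png',im[:,:,::-1])
for x in env.regions_of('wrist','rack_mid'): print(x['confidence'],x['rect'],rect('wrist',x['region'],.084,k))
im=env.read_camera('top'); hsv=cv2.cvtColor(im,cv2.COLOR_RGB2HSV); white=(hsv[...,1]<40)&(hsv[...,2]>165)
cv2.imwrite('pics/top4.png',im[:,:,::-1])
m=np.zeros(white.shape,bool); m[235:312,430:500]=1
print('spacer',rect('top',white&m,.054))
```

```text
9.6 [0.55981788 0.00369625 0.19741601] [179.90949661  -0.56080995   4.23852469] 0.08689960642954311 [0.06971784 1.83147725 0.12213105]
0.8 [288.0, 178.9, 345.4, 291.1] [559.7   2.8  92.3  45.2   4.2]
spacer [ 491.8 -265.2  109.3   72.9  172. ]
```

View pics/w4.png

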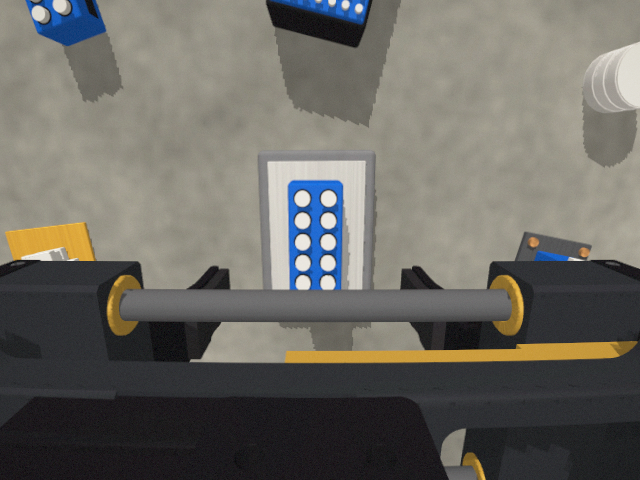

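The rack stands centred on the metal top at (315,240). Now I go back over the spacer.

>>> {"op": "send_rows", "data": {
  "plan": [
    [87, -8, 25, 0, 0, 0, 0],
    [87, -8, 26, 0, 0, 0, 0],
    [87, -8, 26, 0, 0, 0, 0],
    [87, -8, 26, 0, 0, 0, 0],
    [87, -8, 26, 0, 0, 0, 0],
    [87, -8, 26, 0, 0, 0, 0],
    [87, -8, 26, 0, 0, 0, 0],
    [87, -9, 26, 0, 0, 0, 0],
    [87, -9, 26, 0, 0, 0, 0],
    [87, -9, 24, 0, 0, 0, 0],
    [87, 0, 0, 0, 0, 0, 0.1],
    [87, 0, 0, 0, 0, 0, 0.1]
  ]
}}

```text
time_s: 10.95
tool_pos: [0.4913, -0.26, 0.1896]
tool_rot: [-179.9, 0.2, -7.6]
force: [0.4, -0.2, -0.2]
grip_width: 0.0869
```

>>> {"op": "send_rows", "data": {
  "plan": [
    [87, 0, 0, 0, 0, 0, 0],
    [87, 0, 0, 0, 0, 0, 0],
    [87, 0, 0, 0, 0, 0, 0]
  ]
}}

```text
time_s: 11.25
tool_pos: [0.4926, -0.2587, 0.1907]
tool_rot: [-180.0, 0.1, -7.1]
force: [0.8, 0.8, 0.1]
grip_width: 0.0872
```

Run:
```python
from h import *
o=env.get_obs(); print(o['time_s'],o['tool_pos'],o['tool_rot'],o['grip_width'],o['force'])
k=env.get_calibration('wrist'); im=env.read_camera('wrist'); cv2.imwrite('pics/w5.png',im[:,:,::-1])
hsv=cv2.cvtColor(im,cv2.COLOR_RGB2HSV); white=(hsv[...,1]<40)&(hsv[...,2]>165)
for x in env.regions_of('wrist','spacer_mid'):
    print(x['confidence'],x['rect'],rect('wrist',x['region'],.054,k))
    l,t,r,b=np.int32(x['rect']); m=np.zeros(white.shape,bool); m[t-5:b+5,l-5:r+5]=1; print(rect('wrist',white&m,.054,k))
im=env.read_camera('top')
for x in env.regions_of('top','spacer_mid'): print('top',x['confidence'],x['rect'],rect('top',x['region'],.054))
```

```text
11.25 [ 0.49263059 -0.25874846  0.19073936] [-1.79979989e+02  5.32412975e-02 -7.10286484e+00] 0.08723131430571567 [0.78980142 0.83717353 0.14257287]
0.58 [282.6, 165.9, 349.3, 288.8] [ 493.1 -258.4  109.5   56.2  172.4]
[ 492.5 -258.5  110.5   55.5  171.6]
top 0.57 [450.1, 281.6, 483.9, 311.3] [ 456.8 -252.1   57.1   37.9   82.4]
```

View pics/w5.png

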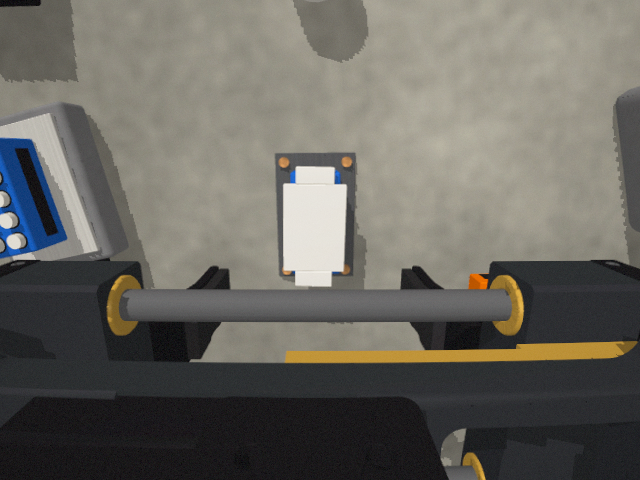

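The wrist view shows the spacer bare and lying undisturbed at (315,226), midway between the fingers.

>>> {"op": "send_rows", "data": {
  "plan": [
    [87, 0, 0, 20, 0, 0, 0.012],
    [87, 0, 0, 25, 0, 0, 0],
    [87, 0, 0, 25, 0, 0, 0],
    [87, 0, 0, 25, 0, 0, 0],
    [87, 0, 0, 22, 0, 0, 0],
    [87, 0, 0, 15, 0, 0, 0],
    [87, 0, 0, 8, 0, 0, 0],
    [87, 0, 0, 2.7, 0, 0, 0],
    [87, 0, 0, 0, 0, 0, 0],
    [87, 0, 0, 0, 0, 0, 0],
    [87, 0, 0, 0, 0, 0, 0]
  ],
  "grip_force": 15
}}

```text
time_s: 12.55
tool_pos: [0.4935, -0.2596, 0.0496]
tool_rot: [180.0, -0.1, -7.9]
force: [-0.3, -0.2, -0.0]
grip_width: 0.0869
```

>>> {"op": "send_rows", "data": {
  "plan": [
    [87, 0, -0.7, 1.3, 0, 0, 0],
    [87, 0, 0, 0, 0, 0, 0],
    [48, 0, 0, 0, 0, 0, 0],
    [48, 0, 0, 0, 0, 0, 0],
    [48, 0, 0, 0, 0, 0, 0],
    [48, 0, 0, 0, 0, 0, 0],
    [48, 0, 0, 0, 0, 0, 0],
    [48, 0, 0, 0, 0, 0, 0],
    [48, 0, 0, 0, 0, 0, 0]
  ]
}}

```text
time_s: 13.45
tool_pos: [0.4929, -0.2585, 0.0472]
tool_rot: [180.0, 0.0, -7.9]
force: [-0.3, -0.6, 0.0]
grip_width: 0.0561
```

>>> {"op": "send_rows", "data": {
  "plan": [
    [48, 0, 0, -3, 0, 0, 0],
    [48, 0, 0, -7, 0, 0, 0],
    [48, 0, 0, -14, 0, 0, 0],
    [48, 0, 0, -20, 0, 0, 0],
    [48, 0, 0, -20, 0, 0, 0],
    [48, 0, 0, -16, 0, 0, 0],
    [48, 0, 0, 0, 0, 0, 0],
    [48, 0, 0, 0, 0, 0, 0]
  ]
}}

```text
time_s: 14.25
tool_pos: [0.4931, -0.2586, 0.1279]
tool_rot: [180.0, -0.1, -7.9]
force: [0.3, 0.1, -0.5]
grip_width: 0.0558
```

Run:
```python
from h import *
o=env.get_obs(); print(o['time_s'],o['tool_pos'],o['tool_rot'],o['grip_width'],o['force'])
a=env.read_camera('wrist'); b=env.read_camera('scene')[90:270,130:310]
b=cv2.resize(b,None,fx=2.66,fy=2.66)[:480]
cv2.imwrite('pics/w6.png',cv2.resize(np.hstack([a[:b.shape[0]],b]),(800,342))[:,:,::-1])
```

```text
14.25 [ 0.49314503 -0.2586072   0.12791301] [ 1.79961488e+02 -6.38480500e-02 -7.91736946e+00] 0.05583496094934045 [ 0.25262897  0.13216675 -0.50561397]
```

View pics/w6.png

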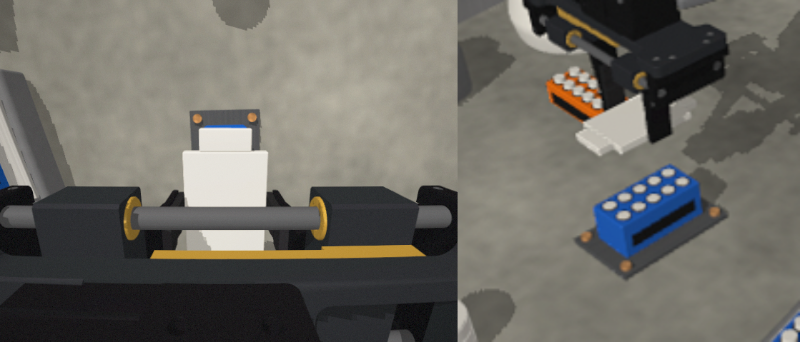

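The spacer is held level by the fingertips, with the lower rack bare beneath it. Next I carry it to the pile.

>>> {"op": "send_rows", "data": {
  "plan": [
    [48, -3, -13, 0, 0, 0, 0],
    [48, -6, -26, 0, 0, 0, 0],
    [48, -6, -28, 0, 0, 0, 0],
    [48, -6, -28, 0, 0, 0, 0],
    [48, -6, -28, 0, 0, 0, 0],
    [48, -6, -28, 0, 0, 0, 0],
    [48, -6, -28, 0, 0, 0, 0],
    [48, -6, -28, 0, 0, 0, 0],
    [48, -6, -28, 0, 0, 0, 0],
    [48, -6, -28, 0, 0, 0, 0],
    [48, -6, -28, 0, 0, 0, 0],
    [48, -6, -28, 0, 0, 0, 0]
  ]
}}

```text
time_s: 15.55
tool_pos: [0.4672, 0.0689, 0.1266]
tool_rot: [180.0, 0.1, -7.9]
force: [0.2, 0.1, -0.9]
grip_width: 0.0556
```

>>> {"op": "send_rows", "data": {
  "plan": [
    [48, -6, -28, 0, 0, 0, 0],
    [48, -6, -28, 0, 0, 0, 0],
    [48, -6, -28, 0, 0, 0, 0],
    [48, -6, -28, 0, 0, 0, 0],
    [48, -6, -26, 0, 0, 0, 0],
    [48, -6, -26, 0, 0, 0, 0],
    [48, -6, -26, 0, 0, 0, 0],
    [48, -2, -14, 0, 0, 0, 0],
    [48, 0, -8, 0, 0, 0, 0],
    [48, 0, 0, 0, 0, 0, 0],
    [48, 0, 0, 0, 0, 0, 0]
  ]
}}

```text
time_s: 16.65
tool_pos: [0.4539, 0.2822, 0.1268]
tool_rot: [179.9, 0.0, -7.9]
force: [-0.3, 0.4, 0.1]
grip_width: 0.0558
```

>>> {"op": "send_rows", "data": {
  "plan": [
    [48, 0, 0, 0, 0, 0, -0.06],
    [48, 0, 0, 0, 0, 0, -0.06],
    [48, 0, 0, 0, 0, 0, -0.06],
    [48, 0, 0, 0, 0, 0, -0.06],
    [48, 0, 0, 0, 0, 0, -0.06],
    [48, 0, 0, 0, 0, 0, -0.06],
    [48, 0, 0, 0, 0, 0, -0.06],
    [48, 0, 0, 0, 0, 0, 0],
    [48, 0, 0, 0, 0, 0, 0],
    [48, 0, 0, 0, 0, 0, 0]
  ]
}}

```text
time_s: 17.65
tool_pos: [0.4543, 0.2824, 0.1272]
tool_rot: [180.0, 0.0, 16.0]
force: [0.5, 0.2, -1.0]
grip_width: 0.056
```

Run:
```python
from h import *
o=env.get_obs(); print(o['time_s'],o['tool_pos'],o['tool_rot'],o['grip_width'],o['force'],o['qpos'])
k=env.get_calibration('wrist'); a=env.read_camera('wrist'); cv2.imwrite('pics/w7.png',a[:,:,::-1])
for q in ('spacer_mid','pile_mid'):
  for x in env.regions_of('wrist',q): print(q,x['confidence'],x['rect'])
```

```text
17.65 [0.45429347 0.2824258  0.12716542] [1.79974330e+02 5.43946550e-03 1.60378691e+01] 0.05602798642834548 [ 0.52395667  0.18835516 -1.02709717] [   7.89309468   13.38803788  -47.48609536  105.02285409   10.77168984
   66.23296053 -117.1550455 ]
spacer_mid 0.58 [255.6, 179.5, 378.1, 352.0]
pile_mid 0.77 [298.0, 171.4, 338.6, 181.1]
```

View pics/w7.png

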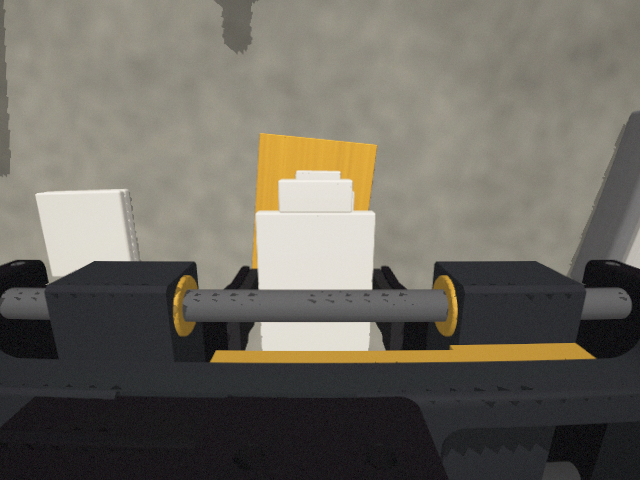

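Run:
```python
from h import *
a=np.radians(16.3); u=np.array([np.cos(a),np.sin(a)])*55
print('pile ctr',toplane('wrist',[[318.2,171.2]],.028)*1000-u, 'held ctr',toplane('wrist',[[315.5,179.8]],.1338)*1000-u)
```

```text
pile ctr [[452.65655651 278.77351994]] held ctr [[453.61884295 281.30123368]]
```

The wrist view shows the pile's tab just ahead of the held plate, at (318,171) against (315,180). They are square to each other and about 3 mm off, so I correct that and lower.

>>> {"op": "send_rows", "data": {
  "plan": [
    [48, -2.4, 2.3, 8, 0, 0, 0],
    [48, 0, 0, 18, 0, 0, 0],
    [48, 0, 0, 20, 0, 0, 0],
    [48, 0, 0, 20, 0, 0, 0],
    [48, 0, 0, 14, 0, 0, 0],
    [48, 0, 0, 8, 0, 0, 0],
    [48, 0, 0, 4, 0, 0, 0],
    [48, 0, 0, 2, 0, 0, 0],
    [48, 0, 0, 1, 0, 0, 0],
    [48, 0, 0, 0, 0, 0, 0],
    [48, 0, 0, 0, 0, 0, 0]
  ]
}}

```text
time_s: 18.9
tool_pos: [0.4529, 0.2803, 0.0328]
tool_rot: [180.0, -0.1, 16.1]
force: [-0.3, -0.4, 0.4]
grip_width: 0.0558
```

>>> {"op": "send_rows", "data": {
  "plan": [
    [48, 0, 1, 0.8, 0, 0, 0],
    [48, 0, 0, 0.8, 0, 0, 0],
    [48, 0, 0, 0.6, 0, 0, 0],
    [48, 0, 0, 0, 0, 0, 0],
    [48, 0, 0, 0, 0, 0, 0]
  ]
}}

```text
time_s: 19.4
tool_pos: [0.4527, 0.2792, 0.03]
tool_rot: [180.0, 0.0, 16.1]
force: [0.6, -0.5, 0.2]
grip_width: 0.0557
```

>>> {"op": "send_rows", "data": {
  "plan": [
    [48, 0, 0, 0.4, 0, 0, 0],
    [48, 0, 0, 0, 0, 0, 0],
    [48, 0, 0, 0, 0, 0, 0]
  ]
}}

```text
time_s: 19.7
tool_pos: [0.4527, 0.2792, 0.0296]
tool_rot: [180.0, 0.0, 16.1]
force: [-0.3, 0.2, -0.5]
grip_width: 0.0557
```

>>> {"op": "send_rows", "data": {
  "plan": [
    [48, 0, 0, 0.4, 0, 0, 0],
    [48, 0, 0, 0, 0, 0, 0],
    [48, 0, 0, 0, 0, 0, 0]
  ]
}}

```text
time_s: 20.0
tool_pos: [0.4528, 0.2792, 0.0292]
tool_rot: [180.0, -0.0, 16.1]
force: [-0.4, -0.3, -0.1]
grip_width: 0.0558
```

>>> {"op": "send_rows", "data": {
  "plan": [
    [48, 0, 0, 0.4, 0, 0, 0],
    [48, 0, 0, 0, 0, 0, 0],
    [48, 0, 0, 0, 0, 0, 0]
  ]
}}

```text
time_s: 20.3
tool_pos: [0.4528, 0.2792, 0.0292]
tool_rot: [180.0, -0.0, 16.1]
force: [-1.5, -1.9, 5.7]
grip_width: 0.0556
```

The force shows contact at 5.7 N. I release.

>>> {"op": "send_rows", "data": {
  "plan": [
    [60, 0, 0, 0, 0, 0, 0],
    [68, 0, 0, 0, 0, 0, 0],
    [80, 0, 0, 0, 0, 0, 0],
    [80, 0, 0, 0, 0, 0, 0],
    [80, 0, 0, -5, 0, 0, 0],
    [80, 0, 0, -15, 0, 0, 0],
    [80, 0, 0, -25, 0, 0, 0],
    [80, 0, 0, -30, 0, 0, 0],
    [80, 0, 0, -30, 0, 0, 0],
    [80, 0, 0, -40, 0, 0, 0],
    [80, 0, 0, 0, 0, 0, 0],
    [80, 0, 0, 0, 0, 0, 0]
  ]
}}

```text
time_s: 21.5
tool_pos: [0.4535, 0.2797, 0.1758]
tool_rot: [180.0, -0.2, 16.2]
force: [-0.5, -0.1, 1.0]
grip_width: 0.0798
```

Run:
```python
from h import *
o=env.get_obs(); print(o['time_s'],o['tool_pos'],o['tool_rot'],o['grip_width'],o['force'])
k=env.get_calibration('wrist'); a=env.read_camera('wrist')
hsv=cv2.cvtColor(a,cv2.COLOR_RGB2HSV); white=(hsv[...,1]<40)&(hsv[...,2]>165)
for q in ('spacer_mid','pile_mid'):
  for x in env.regions_of('wrist',q): print(q,x['confidence'],x['rect'],rect('wrist',x['region'],.036,k))
s=env.read_camera('scene'); s=cv2.resize(s[150:390,230:600],None,fx=1.3,fy=2*.65)
h=480; s=cv2.resize(s,(int(s.shape[1]*h/s.shape[0]),h))
cv2.imwrite('pics/w8.png',cv2.resize(np.hstack([a,s]),(800,int(800*480/(640+s.shape[1]))))[:,:,::-1])
for x in env.regions_of('scene','rack_mid'): print('scene',x['confidence'],x['rect'])
```

```text
21.5 [0.45347298 0.27974878 0.17578421] [179.98344495  -0.20070111  16.15359006] 0.0798410682630031 [-0.45768887 -0.08916938  0.99681813]
spacer_mid 0.76 [282.9, 170.8, 346.8, 288.4] [452.1 278.6 108.8  56.2  16.4]
pile_mid 0.69 [302.4, 165.6, 315.3, 167.5] [503.5 299.6  13.9   1.7 106.1]
scene 0.83 [291.4, 235.8, 350.8, 301.9]
```

View pics/w8.png

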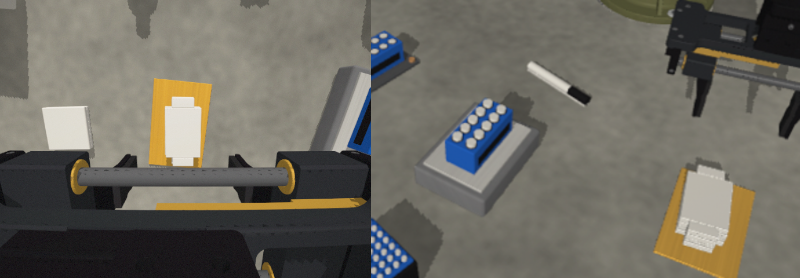

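The rack stands upright and centred on the chiller. The spacer lies square on the pile, measured at (452.1, 278.6) and 16.4° against the pile at about (452.3, 279.1) and 16.3°. The gripper is clear, so I hand in.

```bash
python3 -c "
from cell import env
print(env.sign_off())"
```

```text
the job is handed in; nothing more can be done
None
```

I unstacked the racks and handed the job in at about 22 s. The hand-in reports no verdict.

- **Upper rack:** It stands upright on the chiller's metal top. The wrist camera put it at about (560, 3) mm with yaw 4.2°, against the metal top at (556.5, 2) mm with yaw 4.6°. The rack's lower end was hidden in that picture, so its true centre is probably nearer (557, 3) mm. It was still in place in the last picture.
- **Spacer plate:** It lies flat on the spacer pile, at (452.1, 278.6) mm with yaw 16.4°, against the pile at about (452.3, 279.1) mm with yaw 16.3°. Touchdown showed about 5.7 N of contact force before I released it.
- **Gripper:** It was open and about 14 cm above the pile at hand-in, touching nothing.

One check disagreed. While the gripper hung over the stack, the top-camera network gave a bad spacer reading because the gripper was in the way. I used the wrist-camera fit instead, which gave the plate's true size (about 110 × 56 mm). No other check failed.

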